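Seat a locomotive on the service stand and cam-lock the stop leg at its length mark

TASK

Put the blue locomotive on the service stand for inspection: set it down in the narrow raised channel between the fixed end stop and the sliding stop leg, without dropping it, and let go. Then, with the fingers astride the leg's upright web and its open cam lever, push the sprung leg by its cross bar until its pointer stands on the long length mark, and while holding it there squeeze the lever fully shut against the web. Finish still holding: keep pinching leg and lever, pointer on the mark, and leave the van, kiosk and billboard where they are.

Things in the scene. Friction and masses are not known exactly. Their poses are not given: they have to be found in the camera images.
- loco: Blue diesel model locomotive, 191 long (x) x 35 x 48 high, 0.42 kg +-20 %, loose, on a plywood board 9 mm thick. Origin: centre of its underside. Solid body 176 x 33, 9 to 44 mm above the origin: grasp across the sides. Below it an underframe 140 x 22. Small couplings stick out at both ends, below 12 mm. Either end may face either way.
- service_stand: Fixed stand. Plywood base 322 (x) x 84 (y), top at 16 mm; aluminium channel along x, floor 32 mm above the origin, 26 mm wide between two flanges 6 mm high (31 mm outside). Origin: centre of the underside. Beside the channel: at +y a low spring barrel (top 33 mm), at -y a scale ledge (top 36 mm, out to y = -29 mm). A black block stops the channel's -x end.
- fixed_buffers (a point): On the channel floor below the faces of the fixed end stop's two rubber buffers, which look to +x; the stop is 36 wide and 36 high above the channel floor. Axes as the stand's.
- loco_seat (a point): Channel floor, centre line: where the locomotive's origin belongs when the leg stands at the mark (179 mm then lie between the buffers). Axes as the stand's. Set down farther to +x (up to 35 mm there is room), it is pushed along by the leg.
- length_mark (a point): Middle of the length mark on top of the black scale ledge: the one long white line right across the ledge, 2 mm wide, along y, with a small steel index beside it (the short ticks are 5 mm apart). Axes as the stand's.
- stop_leg: Sliding stop leg, 64 long (x), 42 high over the channel floor. Origin: on the channel floor below its two rubber buffers, which face -x; axes as the stand's. Slides along x only; a spring pushes it to +x with 2 to 3 N, to its start 38 mm from the mark; it can go 12 mm past the mark. Saddle top 11 mm, upright web's top 40 mm above the channel floor.
- bar_back (a point): Back (+x side) of the leg's round cross bar, on the centre line, 13 mm behind the buffer faces, 28.5 mm above the channel floor. The bar is 9 mm thick and runs along y, 42 mm to either side: fingers standing behind it push the leg to -x by it. Moves with the leg.
- leg_pointer (a point): Tip of the leg's pointer at scale height, 30 mm behind the buffer faces; on the mark when its x in the mark's frame is 0. Moves with the leg.
- leg_grip (a point): Where to pinch: centre line (y = 0), 26 mm behind the buffer faces, 26.5 mm above the channel floor. The web runs along x from the bar to 49 mm behind it, outer face at y = -7 mm; the closed lever's outer face is at y = +7 mm, so the pair is 14 mm thick. Moves with the leg.
- cam_lever (a joint): Black lever on the leg, 15 to 38 mm above the channel floor, on an upright pin 57 mm behind the buffer faces, tip pointing to -x. 0 = closed, parallel to the web; starts 0.40 to 0.45 rad open, tip out to y = +24 mm; stays as left. Closing takes up to 8 N at the tip; its cam meanwhile drags the leg to +x with up to 13 N. Closed, it locks the leg.
- lever_tip (a point): Outer face of the cam lever's tip, 18 mm behind the buffer faces when closed, 26.5 mm above the channel floor; moves with the lever.
- van: Small red toy van, 64 x 22 x 20 mm, loose bystander; origin at the centre of its underside.
- kiosk: Small model kiosk with grey roof, 35 x 36 x 25 mm, loose bystander; origin at the centre of its underside.
- billboard: Model billboard in a yellow frame, 22 x 79 x 36 mm, loose bystander; origin at the centre of its underside.

How it is judged:
By the outcome, as a careful person would: the job done as asked, in the order asked, and still so for the second after the job is handed in, while the arm keeps its last pose, push and grip.
It also fails if it takes over 48 s, if anything falls off the work surface, if the arm or the gripper's body presses on something with over 40 N, if the wrist force passes 120 N, or if a joint passes its speed limit or range.

ROBOT

A 6-joint arm with a two-finger parallel gripper is mounted at the origin on a cart in front of the work surface, level with it; the furniture and walls round the work are solid. World frame = base frame: x ahead of the robot, y to its left, z up, the work surface at z = 0. Lengths are in mm, angles in rad, forces in N, time in s.
With the tool pointing down it reaches from about 350 to 975 mm from the base axis. Payload 17.4 kg.
Tool frame: the origin (TCP) lies at the very end of the fingers, on their centre line; the grasp point (between the pads) lies 19 mm behind it; z points along the fingers, y is the line along which they close (so a half turn about z gives the same grasp; the last joint's range is limited). The gripper opens to 85 mm and grips with 20 to 120 N. Pads are 22 mm wide; open, the fingers measure 114 mm over their backs; the gripper's body (76 mm by 85 mm) begins 54 mm behind the grasp point. The pads swing forward as they close: fully open they stand 13 mm farther back than shut.
Start: joints at [-1.304, 0.116, 1.442, -0, 1.584, -0.038], TCP at [202.56, -643.896, 231.303] pointing down, gripper open.
Joint ranges: [-2.83, 2.83], [-0.83, 2.19], [0.07, 2.5], [-1.14, 4.28], [0.01, 3], [-2.97, 2.97]. Speed limits (rad/s): [1.89, 1.89, 2.22, 3.14, 3.14, 3.14].

INTERFACE

Orientations are given as a 3x3 rotation matrix whose columns are the frame's x, y, z axes.
In Python, from bench import * gives the robot as it stands. The module is installed in compiled form; this text tells all that it offers.
- The arm moves only by the tool jog_arm, never from a script. Its argument "targets" is text: rows parted by semicolons, each of 5 numbers parted by spaces: the finger opening in mm, from 0 to 85.4, then the shift along the tool's x, y, z as a fraction of full scale, then the turn about the tool's z as a fraction of full scale. In form: fingers tx ty tz roll; .... A call has 1 to 20 rows; each row shifts and turns the commanded pose from where the row before left it, along the tool's axes as they then stand; what a row does not reach is not made up. Full scale, the value 1, is 500 mm for a shift and 6 degrees for a turn. A row lasts 1/10 s, in which the tool goes at most 50 mm and 8.59 degrees, less where a joint would pass 70% of its speed; a pose out of reach is approached as far as the arm can. A call with a number of a shift or a turn outside -1 to 1 is refused whole. A call with a gripper value outside its range is refused whole. The fingers move at their own pace and stop on an object; "squeeze" is the grip in N (left out, the last holds). Time passes only in rows, so rows that do not move let the fingers close. It gives the time, the measured TCP pose, the force, the opening and the grip force at its end, in the units of the state.
- sense(): the state, without advancing time (a new reading comes with each control period).
- grab_frame(name): name is "scene" or "top" or "wrist"; returns a dict with "frame" (480x640x3 uint8, red, green, blue), "z_map" (480x640 float32, mm along the optical axis (not along the pixel's ray), 0 where there is no reading), "vfov" (degrees; the focal length in pixels is half the picture's height over the tangent of half this angle, whatever the lens; pixels are square), "cx", "cy" (the principal point, pixels), "pose" (4x4, takes a point from camera to world coordinates); the wrist camera has in their place "tool_from_camera" (4x4, takes a point from camera to tool coordinates, whose origin is the TCP and whose axes are the flange's). Camera axes: x right, y down, z forward; pixel columns grow to the right and rows downward; lengths in mm; the calibration is good to about 2 mm. A picture is of the moment at which its call begins: read the wrist's pose just before it.
- close_job(): hands the job in; it is judged then, once.
Trained networks look in a picture, given as the dict that the camera call returned (one of the last four; its "shot" number tells which), for a name from the list of things; names that differ only in an ending like _2 or _b are one class to them, and where a whole thing is asked for, a point or a joint stands for the part that bears it (a point fixed in the world has none). Each returns a list of dicts, best first, with "confidence" (0 to 1); they miss things now and then, are a little off and sometimes report something else, mostly with a low value. They report only what shows in the picture. A call takes as long as a camera call.
- trace(name, picture): "region" (480x640 bool, what is visible of it) and "uv" ([column, row] in pixels, amid what is visible of it).
The state is a dict: "time": time; "qpos": joint angles; "joint_vel": joint speeds; "tau": joint torques, N m; "tcp_pos": TCP position; "orientation": TCP orientation; "force": force on the tool from outside, world axes, zero at the start; "torque": the same for the moment, N m; "opening": finger opening in mm; "gripper_force": force on a finger pad.
Only numpy, scipy, OpenCV 4.12 (cv2) and the standard library are available. Lean on these libraries where they do the work, as an engineer would, in place of code of your own. Each camera call takes 0.05 s, during which the arm holds its last target. There are 200 camera calls.

## Working session

There is one attempt and no reset: what is moved stays moved. The work goes in short steps, Python scripts to look and compute and a tool call to move; the robot and the scene stay as the last step left them, time stands still between calls to the robot, and variables do not carry over. Pictures are saved under pics/ and viewed, at most 10 in all, crops included, and the job is handed in when it is done.

Besides the shell and the picture viewer there is one more tool, called after ">>>" as name(argument=value, ...), one argument or row to a line, values as JSON. jog_arm: Moves the arm, as the interface text tells. Shift numbers are shares of 500 mm and turn numbers shares of 6 degrees, none past 1 either way. Its arguments: {"type":"object","properties":{"targets":{"type":"string"},"squeeze":{"type":"number"}},"required":["targets"]}

```bash
mkdir -p pics
cat > h.py <<'E'
from bench import *
import numpy as np, cv2
def world(p, T=None):
    f=240/np.tan(np.radians(p["vfov"])/2); z=p["z_map"]
    v,u=np.mgrid[0:480,0:640]
    c=np.stack([(u-p["cx"])/f*z,(v-p["cy"])/f*z,z,np.ones_like(z)],-1)
    M=p["pose"] if T is None else T@p["tool_from_camera"]
    return (c@np.asarray(M).T)[...,:3]
def toolT(s):
    T=np.eye(4);T[:3,:3]=s["orientation"];T[:3,3]=s["tcp_pos"];return T
def rect(P):
    (c,wh,a)=cv2.minAreaRect(P[:,:2].astype(np.float32)); return np.round(c,1),np.round(wh,1),round(a,1)
E
python3 - <<'E'
from h import *
s=sense(); print(s)
for n in ("scene","top"):
    p=grab_frame(n); cv2.imwrite(f"pics/{n}.png",p["frame"][...,::-1]); W=world(p)
    np.savez(f"{n}.npz",W=W,f=p["frame"])
    for o in ("loco","service_stand","stop_leg","cam_lever","van","kiosk","billboard"):
        for r in trace(o,p)[:1]:
            m=r["region"]&(p["z_map"]>0); P=W[m]
            print(n,o,round(r["confidence"],2),np.round(r["uv"]),m.sum(),rect(P),np.round(np.percentile(P[:,2],[2,50,98])))
E
```

```text
{'time': 0.0, 'qpos': array([-1.30378018e+00,  1.16462087e-01,  1.44227186e+00,  1.82152129e-05,
        1.58398700e+00, -3.77872499e-02]), 'joint_vel': array([ 1.04676437e-04,  2.01038398e-04,  8.00404151e-05, -6.15397142e-04,
       -1.90830218e-04, -7.08911569e-04]), 'tau': array([-3.60356549e-03, -7.32000804e+01, -6.32479191e+01, -3.82323542e-04,
        6.54063304e-03,  8.15553875e-06]), 'tcp_pos': array([ 202.52552433, -643.7004066 ,  230.57418941]), 'orientation': array([[ 9.53905913e-01,  3.00105698e-01, -2.80136075e-04],
       [ 3.00105822e-01, -9.53905289e-01,  1.09311147e-03],
       [ 6.08256969e-05, -1.12679596e-03, -9.99999363e-01]]), 'force': array([-0.27728969, -1.1156883 , -0.79569499]), 'torque': array([0.00091357, 0.0014537 , 0.03400018]), 'gripper_force': 0.0, 'opening': 85.38951827074642}
scene loco 0.95 [282. 340.] 1931 (array([455.2, 292.5]), array([223.1,  62. ]), 86.7) [20. 52. 58.]
scene service_stand 0.67 [374. 237.] 3475 (array([ 484. , -117.3]), array([113.4, 415.1]), 9.5) [ 5. 31. 71.]
scene stop_leg 0.88 [393. 203.] 478 (array([ 500.7, -199.1]), array(
[... 434 characters left out ...]
]
top loco 0.93 [201. 284.] 1095 (array([445.5, 319.6]), array([184.5,  39.8]), 88.1) [ 7. 51. 57.]
top service_stand 0.68 [362. 266.] 4405 (array([475.7, -78.3]), array([ 84.3, 326.8]), 4.5) [10. 25. 70.]
top stop_leg 0.69 [405. 259.] 461 (array([ 475.6, -184.7]), array([68.9, 75.1]), 76.3) [25. 60. 73.]
top cam_lever 0.59 [415. 257.] 65 (array([ 497.6, -194.6]), array([37.5, 13.7]), 74.2) [42. 67. 72.]
top van 0.76 [406. 223.] 225 (array([ 590.9, -186.8]), array([25., 61.]), 6.3) [ 1. 16. 22.]
top kiosk 0.69 [364. 266.] 4439 (array([477.2, -75.9]), array([ 87.8, 322.8]), 4.6) [10. 24. 69.]
top billboard 0.21 [408. 259.] 461 (array([ 481.5, -187.7]), array([65.4, 74.3]), 86.2) [22. 59. 73.]
```

```bash
python3 -c "
import cv2
a=cv2.imread('pics/top.png');cv2.imwrite('pics/t2.png',cv2.resize(a[180:380,160:460],(800,533),interpolation=cv2.INTER_CUBIC))"
```

```text
(no output)
```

View pics/t2.png

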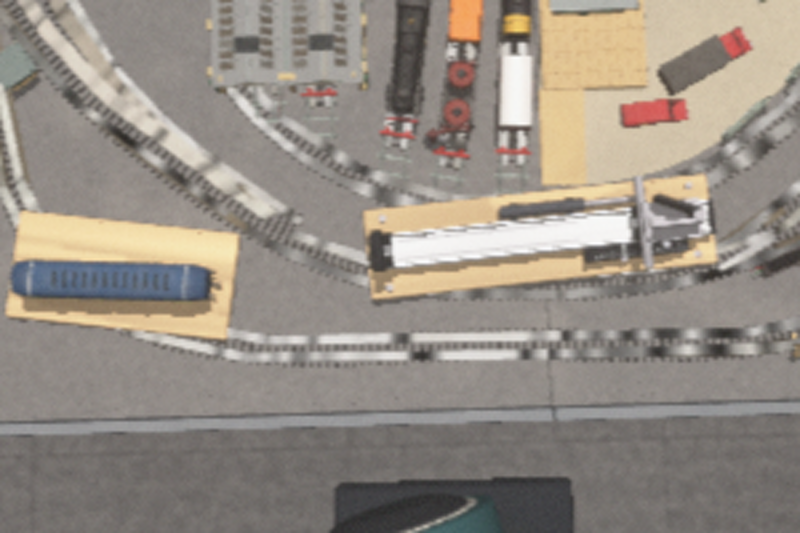

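View pics/scene.png

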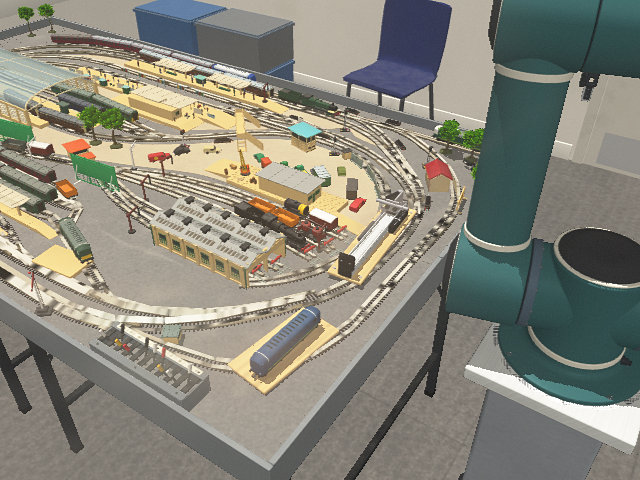

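>>> jog_arm(
  targets="85 0 0 -0.013 -1;85 0 0 -0.013 -1;85 0 0 -0.013 -1;85 0 0 -0.013 -1;85 0 0 -0.013 -1;85 0 0 -0.013 -1;85 0 0 -0.013 -1;85 0 0 -0.013 -1;85 0 0 -0.013 -1;85 0 0 -0.013 -1;85 0 0 -0.013 -1;85 0 0 -0.013 -1;85 0 0 0 -0.84",
)

```text
time: 2.1
tcp_pos: [202.6, -644.1, 310.4]
orientation: [[-0.083, 0.997, 0.0], [0.997, 0.083, -0.001], [-0.001, 0.0, -1.0]]
force: [0.2, -0.6, 0.1]
opening: 84.8
gripper_force: 0.0
```

>>> jog_arm(
  targets="85 0.078 0.052 0 0;85 0.078 0.052 0 0;85 0.078 0.052 0 0;85 0.078 0.052 0 0;85 0.078 0.052 0 0;85 0.078 0.052 0 0;85 0.078 0.052 0 0;85 0.078 0.052 0 0;85 0.078 0.052 0 0;85 0.078 0.052 0 0;85 0.078 0.052 0 0;85 0.078 0.052 0 0;85 0 0 0 0;85 0 0 0 0",
)

```text
time: 3.5
tcp_pos: [477.1, -152.0, 309.3]
orientation: [[-0.081, 0.997, -0.0], [0.997, 0.081, -0.0], [-0.0, -0.0, -1.0]]
force: [0.3, -0.0, 1.0]
opening: 85.1
gripper_force: 0.0
```

```bash
cat > look.py <<'E'
from h import *
import sys
s=sense(); T=toolT(s); p=grab_frame("wrist")
n=sys.argv[1]; W=world(p,T); np.savez(n+".npz",W=W,f=p["frame"],T=T)
cv2.imwrite(f"pics/{n}.png",p["frame"][...,::-1])
print(s["time"],np.round(s["tcp_pos"],1),np.round(np.degrees(np.arctan2(*s["orientation"][1::-1,0])),2),s["opening"],np.round(s["force"],1))
for o in sys.argv[2:]:
    for r in trace(o,p)[:1]:
        m=r["region"]&(p["z_map"]>0); P=W[m]
        print(o,round(r["confidence"],2),np.round(r["uv"]),m.sum(),rect(P),np.round(np.percentile(P[:,2],[2,50,98])))
E
python3 look.py w1 service_stand stop_leg cam_lever leg_pointer; python3 -c "
from h import *
p=grab_frame('wrist');print(np.round(p['tool_from_camera'],3),p['vfov'])"
```

```text
3.5 [ 477.1 -152.   309.3] 94.64 85.08984996695169 [ 0.3 -0.   1. ]
service_stand 0.57 [330. 125.] 17806 (array([479. , -77.4]), array([ 92.3, 317.8]), 4.7) [13. 27. 69.]
stop_leg 0.89 [332. 232.] 1973 (array([ 489.7, -178. ]), array([80.2, 98.2]), 25.3) [26. 60. 72.]
cam_lever 0.55 [340. 248.] 259 (array([ 494.9, -199. ]), array([48.5, 15.3]), 78.9) [48. 68. 70.]
leg_pointer 0.65 [330. 229.] 1888 (array([ 492.3, -176.3]), array([81.1, 90.8]), 30.4) [27. 61. 72.]
[[ 1.00000e-03 -9.64000e-01 -2.65000e-01  6.71720e+01]
 [ 1.00000e+00  1.00000e-03  0.00000e+00 -1.00600e+00]
 [-0.00000e+00 -2.65000e-01  9.64000e-01 -1.41603e+02]
 [ 0.00000e+00  0.00000e+00  0.00000e+00  1.00000e+00]] 71.65496009616162
```

View pics/w1.png

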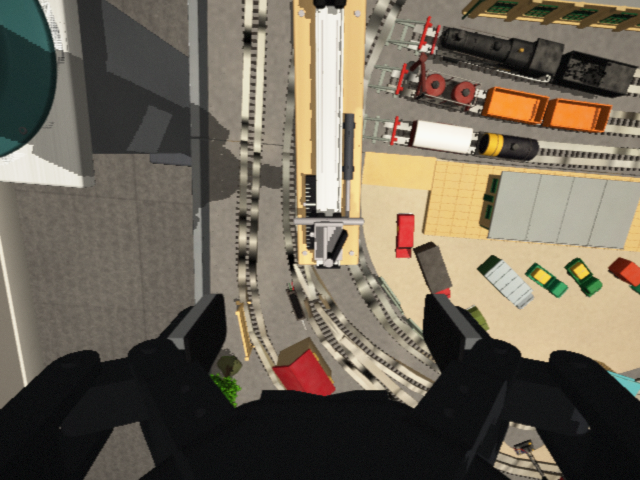

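Run:
```python
from h import *
d=np.load("w1.npz");W=d["W"];f=d["f"]
hsv=cv2.cvtColor(f,cv2.COLOR_RGB2HSV)
v,u=np.mgrid[0:480,0:640]
box=(u>290)&(u<368)&(v<275)
ch=box&(hsv[...,1]<40)&(hsv[...,2]>150)&(W[...,2]>26)&(W[...,2]<46)&(v>12)&(v<170)
P=W[ch];print("chan",ch.sum(),rect(P),np.percentile(P[:,2],[5,50,95]))
# per-row center
ys=[];xs=[]
for r in range(15,165):
    m=ch[r]
    if m.sum()>10:
        q=W[r][m]; xs.append((q[:,0].min()+q[:,0].max())/2); ys.append(q[:,1].mean())
print("fit x=a*y+b",np.polyfit(ys,xs,1),"width",np.median([np.ptp(W[r][ch[r]][:,0]) for r in range(20,160)]))
wood=box&(hsv[...,1]>60)&(hsv[...,0]<30)&(W[...,2]>8)&(W[...,2]<24)
P=W[wood];print("wood",rect(P),np.percentile(P[:,2],[5,50,95]))
hi=box&(W[...,2]>52)&(v>200); P=W[hi]; print("leg",rect(P),P.min(0),P.max(0))
crop=cv2.resize(f[150:270,280:380],(750,900),interpolation=cv2.INTER_CUBIC)[...,::-1]
cv2.imwrite("pics/leg.png",cv2.resize(f[160:265,285:375],(514,600),interpolation=cv2.INTER_CUBIC)[...,::-1])
```

```text
chan 4154 (array([471.3, -22.2]), array([ 30.7, 168.3]), 4.7) [29.72568848 31.29117986 37.22536691]
fit x=a*y+b [-8.04507746e-02  4.69553098e+02] width 29.363159849887325
wood (array([476. , -77.6]), array([ 84.2, 317.7]), 4.6) [13.37337421 14.97289705 16.45951061]
leg (array([ 475.2, -155.1]), array([ 74.3, 118.9]), 35.7) [ 441.0637722  -218.03388586   52.02744586] [524.69878347 -85.10039559 450.91195185]
```

View pics/leg.png

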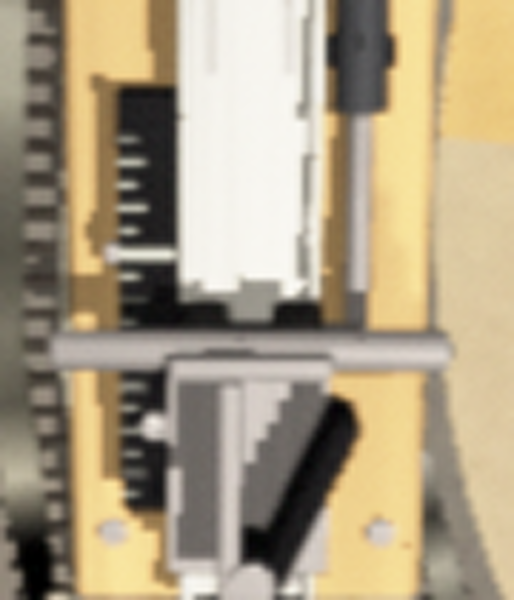

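>>> jog_arm(
  targets="85 0.0886 0.0012 0.02 0;85 0.0886 0.0012 0.02 0;85 0.0886 0.0012 0.02 0;85 0.0886 0.0012 0.02 0;85 0.0886 0.0012 0.02 0;85 0.0886 0.0012 0.02 0;85 0.0886 0.0012 0.02 0;85 0.0886 0.0012 0.02 0;85 0.0886 0.0012 0.02 0;85 0.0886 0.0012 0.02 0;85 0 0 0 1;85 0 0 0 0;85 0 0 0 0",
)

```text
time: 5.1
tcp_pos: [448.4, 288.6, 209.5]
orientation: [[0.024, 1.0, 0.0], [1.0, -0.024, -0.0], [-0.0, 0.0, -1.0]]
force: [-0.3, -0.5, -0.8]
opening: 84.7
gripper_force: 0.0
```

```bash
python3 look.py w2 loco
python3 - <<'E'
from h import *
d=np.load("w2.npz");W=d["W"];f=d["f"]
hsv=cv2.cvtColor(f,cv2.COLOR_RGB2HSV)
b=(hsv[...,0]>98)&(hsv[...,0]<125)&(hsv[...,1]>90)&(W[...,2]>30)&(W[...,2]<70)&(abs(W[...,0]-450)<60)
n,l,st,_=cv2.connectedComponentsWithStats(b.astype(np.uint8));k=1+st[1:,4].argmax();P=W[l==k]
print("blue",rect(P),np.percentile(P[:,2],[5,50,95]),st[k])
P2=P[P[:,2]>48];print("top",rect(P2))
R=[np.polyfit(P[:,1],P[:,0],1)];print(R)
w=(hsv[...,1]>60)&(hsv[...,0]<30)&(W[...,2]>3)&(W[...,2]<14)&(abs(W[...,0]-450)<90)
print("board z",np.median(W[w][:,2]))
# stand features
d=np.load("w1.npz");W=d["W"]
n=np.array([0.0802,-0.9968]);q=np.array([.9968,.0802])
for nm,(x,y) in dict(mark=(310.4,204.3),pointer=(311.3,234.4),barc=(325,221.3),barc2=(340,221.3),webtop=(325.5,238)).items():
    p=np.median(W[int(y)-0:int(y)+2,int(x):int(x)+2].reshape(-1,3),0);print(nm,np.round(p,1),"s",round(p[:2]@n,1),"t",round(p[:2]@q,1))
print("axis t",np.array([469.55,0])@q)
E
```

```text
5.1 [448.4 288.6 209.5] 88.6 84.70500823809232 [-0.3 -0.5 -0.8]
blue (array([444.4, 315.4]), array([136.2,  31.6]), 86.9) [49.19152707 52.65479112 54.52779258] [ 303  117   38  153 4423]
top (array([444.5, 315.3]), array([136.1,  31.3]), 86.8)
[array([5.12664374e-02, 4.28458649e+02])]
board z 7.94961381171467
mark [ 458.9 -151.2   35.1] s 187.5 t 445.4
pointer [ 463.  -188.7   38.6] s 225.2 t 446.4
barc [ 478.9 -165.2   65.7] s 203.1 t 464.1
barc2 [ 496.6 -163.6   64.8] s 202.9 t 481.8
webtop [ 480.5 -184.3   70.7] s 222.2 t 464.2
axis t 468.04744
```

View pics/w2.png

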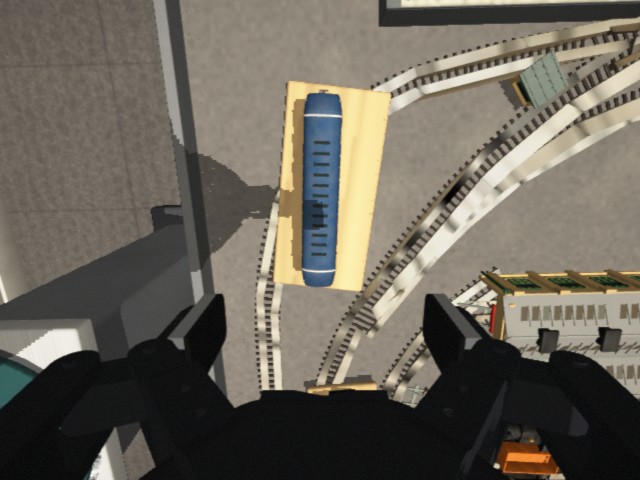

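Run:
```python
from h import *
W=np.load("w2.npz")["W"]
for v in (150,190,230):
    print([tuple(np.round(W[v,u][[0,2]]).astype(int)) for u in range(150,310,10)])
print(W[97,322],W[282,319],W[94,322],W[286,319])
```

```text
[(np.int64(-184), np.int64(-905)), (np.int64(-148), np.int64(-906)), (np.int64(-110), np.int64(-902)), (np.int64(315), np.int64(29)), (np.int64(319), np.int64(16)), (np.int64(322), np.int64(-1)), (np.int64(333), np.int64(-1)), (np.int64(343), np.int64(-1)), (np.int64(353), np.int64(0)), (np.int64(363), np.int64(-1)), (np.int64(373), np.int64(-3)), (np.int64(384), np.int64(0)), (np.int64(394), np.int64(0)), (np.int64(404), np.int64(-1)), (np.int64(415), np.int64(8)), (np.int64(425), np.int64(9))]
[(np.int64(-206), np.int64(-903)), (np.int64(-171), np.int64(-906)), (np.int64(-132), np.int64(-903)), (np.int64(309), np.int64(29)), (np.int64(319), np.int64(29)), (np.int64(320), np.int64(4)), (np.int64(328), np.int64(0)), (np.int64(339), np.int64(0)), (np.int64(349), np.int64(-1)), (np.int64(360), np.int64(0)), (np.int64(370), np.int64(-2)), (np.int64(381), np.int64(-1)), (np.int64(391), np.int64(-2)), (np.int64(403), np.int64(6)), (np.int64(413), np.int64(8)), (np.int64(423), np.int64(9))]
[(np.int64(-231), np.int64(-902)), (np.int64(-91), np.int64(-704)), (np.int64(-59), np.int64(-705)), (np.int64(-24), np.int64(-699)), (np.int64(314), np.int64(29)), (np.int64(319), np.int64(18)), (np.int64(323), np.int64(-1)), (np.int64(334), np.int64(-1)), (np.int64(345), np.int64(-1)), (np.int64(356), np.int64(-1)), (np.int64(367), np.int64(-1)), (np.int64(377), np.int64(-1)), (np.int64(389), np.int64(4)), (np.int64(400), np.int64(7)), (np.int64(411), np.int64(7)), (np.int64(422), np.int64(8))]
[448.32832831 398.96509986  52.5371587 ] [441.25016559 234.23570376  52.74102745] [448.38428142 401.47297711  51.19953578] [441.07902834 229.20130272  50.61552933]
```

>>> jog_arm(
  targets="60 0 0 0 0.255;60 0.0565 -0.0102 0.02 0;60 0 0 0.09 0;60 0 0 0.09 0;60 0 0 0 0",
)

```text
time: 5.7
tcp_pos: [442.3, 315.9, 103.9]
orientation: [[0.054, 0.999, -0.007], [0.999, -0.054, -0.004], [-0.005, -0.007, -1.0]]
force: [-0.1, -0.2, 0.5]
opening: 59.9
gripper_force: 0.0
```

>>> jog_arm(
  targets="60 0 0 0.085 0;60 0 0 0.06 0;60 0 0 0.018 0;60 0 0 0.01 0;60 0 0 0 0;60 0 0 0 0",
)

```text
time: 6.3
tcp_pos: [445.3, 318.2, 24.8]
orientation: [[0.053, 0.999, 0.002], [0.999, -0.053, 0.001], [0.001, 0.002, -1.0]]
force: [-0.7, -0.2, -0.0]
opening: 60.0
gripper_force: 0.0
```

>>> jog_arm(
  targets="45 0 0 0 0;38 0 0 0 0;30 0 0 0 0;20 0 0 0 0;20 0 0 0 0;20 0 0 0 0;20 0 0 0 0",
  squeeze=40,
)

```text
time: 7.0
tcp_pos: [444.8, 318.0, 23.7]
orientation: [[0.053, 0.999, 0.001], [0.999, -0.053, 0.001], [0.001, 0.001, -1.0]]
force: [0.8, -1.2, 5.4]
opening: 32.3
gripper_force: 40.6
```

>>> jog_arm(
  targets="20 0 0 -0.02 0;20 0 0 -0.06 0;20 0 0 -0.08 0;20 0 0 -0.08 0;20 0 0 -0.04 0;20 0 0 0 0;20 0 0 0 0",
)

```text
time: 7.7
tcp_pos: [444.1, 317.6, 162.0]
orientation: [[0.053, 0.999, -0.001], [0.999, -0.053, -0.0], [-0.0, -0.001, -1.0]]
force: [0.8, -2.0, -5.1]
opening: 32.7
gripper_force: 40.9
```

```bash
python3 look.py w3 loco
python3 - <<'E'
from h import *
d=np.load("w3.npz");T=d["T"];W=d["W"];f=d["f"]
L=(W-T[:3,3])@T[:3,:3]
hsv=cv2.cvtColor(f,cv2.COLOR_RGB2HSV)
b=(hsv[...,0]>98)&(hsv[...,0]<125)&(hsv[...,1]>90)&(L[...,2]>-50)&(L[...,2]<0)
n,l,st,_=cv2.connectedComponentsWithStats(b.astype(np.uint8));k=1+st[1:,4].argmax();m=l==k
P=L[m];print(st[k],P.min(0),P.max(0))
xs=[];c=[];w=[]
for r in range(480):
    q=L[r][m[r]]
    if len(q)>15: xs.append(q[:,0].mean());c.append((q[:,1].min()+q[:,1].max())/2);w.append(np.ptp(q[:,1]))
xs,c,w=map(np.array,(xs,c,w))
k=w>np.median(w)-3
print("fit y=a x+b",np.polyfit(xs[k],c[k],1),np.median(w),xs.min(),xs.max())
E
```

```text
7.7 [444.1 317.6 162. ] 86.97 32.712589688777115 [ 0.8 -2.  -5.1]
loco 0.85 [325. 236.] 25802 (array([445.2, 358.3]), array([151.9,  83.2]), 87.2) [185. 191. 193.]
[  278   155    93   241 16960] [-32.82274469 -17.99645666 -32.32396782] [ 65.7936217   15.43560956 -17.57662965]
fit y=a x+b [-0.00272646 -0.96464725] 31.34183280657492 -26.1350913051825 65.7626839732993
```

View pics/w3.png

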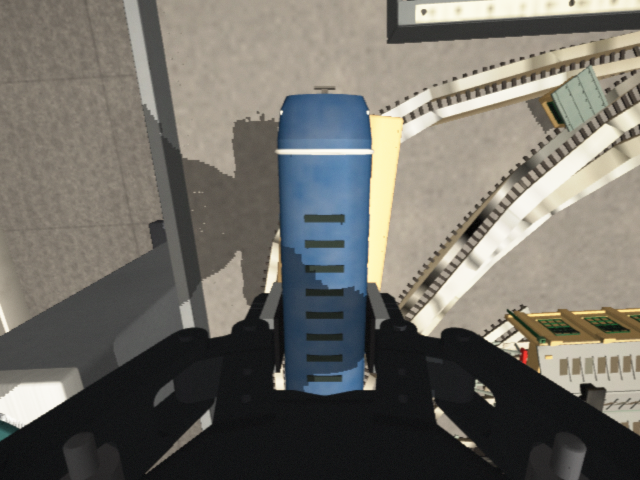

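>>> jog_arm(
  targets="20 0 0 0 -0.6;20 0 0 0 -0.655;20 -0.03 0 0 0;20 -0.06 0 0 0;20 -0.09 0 0 0;20 -0.09 0 0 0;20 -0.09 0 0 0;20 -0.09 0 0 0;20 -0.09 0 0 0;20 -0.09 0 0 0;20 -0.06 0 0 0;20 -0.0324 0.0008 0 0;20 0 0 0 0;20 0 0 0 0;20 0 0 0 0",
)

```text
time: 9.3
tcp_pos: [472.9, -41.9, 162.3]
orientation: [[-0.078, 0.997, -0.001], [0.997, 0.078, 0.0], [0.0, -0.001, -1.0]]
force: [1.3, 0.7, -4.0]
opening: 32.4
gripper_force: 40.8
```

```bash
python3 look.py w4 loco
python3 - <<'E'
from h import *
d=np.load("w4.npz");T=d["T"];W=d["W"];f=d["f"]
L=(W-T[:3,3])@T[:3,:3]
hsv=cv2.cvtColor(f,cv2.COLOR_RGB2HSV)
b=(hsv[...,0]>98)&(hsv[...,0]<125)&(hsv[...,1]>90)&(L[...,2]>-50)&(L[...,2]<0)
def edges(m,lo,mn):
    xs=[];a=[];e=[]
    for r in range(480):
        q=L[r][m[r]]
        if len(q)>mn: xs.append(q[:,0].mean());a.append(q[:,1].min());e.append(q[:,1].max())
    xs,a,e=map(np.array,(xs,a,e));w=e-a;k=abs(w-np.median(w))<3
    return np.polyfit(xs[k],(a+e)[k]/2,1),np.median(w),k.sum(),xs[k].min(),xs[k].max()
print("loco",edges(b,0,15))
wd=(hsv[...,1]>60)&(hsv[...,0]<30)&(W[...,2]>8)&(W[...,2]<24)&(abs(L[...,1])<48)
print("wood",edges(wd,0,10),np.median(W[wd][:,2]))
ch=(hsv[...,1]<40)&(hsv[...,2]>150)&(W[...,2]>26)&(W[...,2]<46)&(abs(L[...,1])<25)
print("ch",ch.sum(),edges(ch,0,10))
E
```

```text
9.3 [472.9 -41.9 162.3] 94.5 32.385755370052465 [ 1.3  0.7 -4. ]
loco 0.91 [326. 237.] 25957 (array([473. , -52.4]), array([ 80.4, 240.5]), 4.4) [186. 191. 194.]
loco (array([-7.21279423e-04, -9.99711199e-01]), np.float64(31.123490293446444), np.int64(269), np.float64(-24.812726533691578), np.float64(80.17619083613336))
wood (array([-0.00309931,  0.46152474]), np.float64(82.62057477193339), np.int64(45), np.float64(92.4660220922939), np.float64(125.3242937100011)) 14.731863284116116
  return _methods._mean(a, axis=axis, dtype=dtype,
  ret = ret.dtype.type(ret / rcount)
Traceback (most recent call last):
TypeError: expected non-empty vector for x
```

View pics/w4.png

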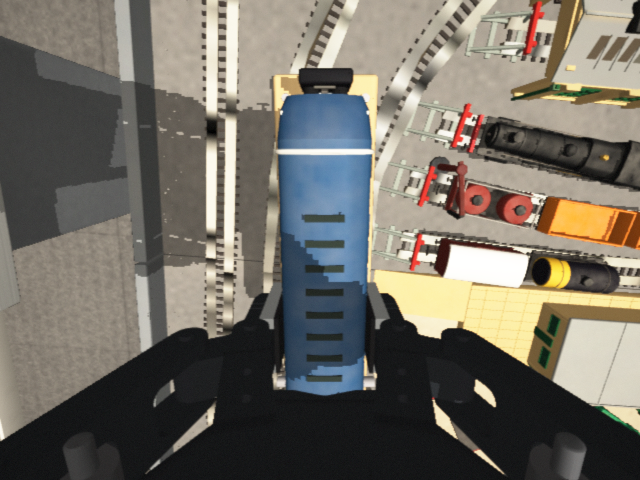

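>>> jog_arm(
  targets="20 -0.01 0.002 0.02 0;20 0 0 0.05 0;20 0 0 0.06 0;20 0 0 0.05 0;20 0 0 0.02 0;20 0 0 0 0;20 0 0 0 0",
)

```text
time: 10.1
tcp_pos: [475.1, -47.3, 63.7]
orientation: [[-0.079, 0.997, 0.001], [0.997, 0.079, -0.0], [-0.0, 0.001, -1.0]]
force: [0.4, -0.2, -3.3]
opening: 32.3
gripper_force: 40.6
```

```bash
python3 look.py w5
python3 - <<'E'
from h import *
d=np.load("w5.npz");T=d["T"];W=d["W"];f=d["f"]
L=(W-T[:3,3])@T[:3,:3]
cv2.imwrite("pics/w5c.png",cv2.resize(f[20:320,200:450],(667,600*1)  ,interpolation=cv2.INTER_CUBIC)[...,::-1])
for v in range(60,150,8): print(v,[tuple(np.round(L[v,u]).astype(int).tolist()) for u in (290,324,360)])
E
```

```text
10.1 [475.1 -47.3  63.7] 94.52 32.304581282875546 [ 0.4 -0.2 -3.3]
60 [(107, -17, 26), (109, -1, 34), (112, 17, 47)]
68 [(104, -17, 25), (105, -1, 33), (109, 18, 50)]
76 [(101, -17, 27), (102, -1, 33), (105, 18, 48)]
84 [(97, -17, 27), (98, -1, 33), (101, 18, 49)]
92 [(94, -17, 28), (91, -1, 8), (97, 18, 49)]
100 [(83, -12, -23), (83, -1, -28), (83, 11, -25)]
108 [(81, -12, -27), (80, -1, -29), (81, 11, -25)]
116 [(78, -12, -27), (78, -1, -29), (78, 11, -27)]
124 [(76, -12, -26), (75, -1, -29), (76, 11, -27)]
132 [(73, -12, -28), (73, -1, -29), (73, 11, -27)]
140 [(71, -12, -28), (71, -1, -31), (71, 11, -27)]
148 [(68, -12, -27), (68, -1, -30), (68, 11, -28)]
```

View pics/w5c.png

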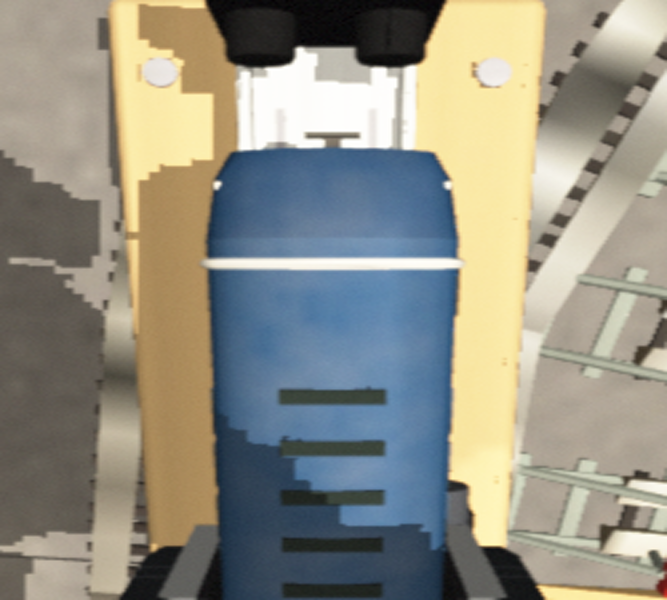

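Run:
```python
from h import *
d=np.load("w5.npz");T=d["T"];W=d["W"];f=d["f"]
L=(W-T[:3,3])@T[:3,:3]
g=f.astype(int)
for r in (50,56,62,68):
    # wood->white edges via saturation
    sat=cv2.cvtColor(f,cv2.COLOR_RGB2HSV)[r,:,1]
    w=np.where((sat[270:370]<40))[0]+270
    print(r,w.min(),w.max(),L[r,w.min()].round(1),L[r,w.max()].round(1),sat[284:296],sat[350:362])
    wd=np.where((sat>60)&(abs(L[r,:,2]-49)<6)&(abs(L[r,:,1])<50))[0];print("  wood",wd.min(),wd.max(),L[r,wd.min()].round(1),L[r,wd.max()].round(1))
for r in (150,200,250):
    b=np.where(abs(L[r,:,2]+25)<15)[0];b=b[(b>260)&(b<390)];print(r,b.min(),b.max(),L[r,b.min()].round(1),L[r,b.max()].round(1))
```

```text
50 288 353 [107.1 -15.8  10.7] [107.3  10.9  11.5] [119 116  98  78  32  17  18  18  85  17  59  20] [ 34  16  32  27  51  49  82 118 120 100  89  88]
  wood 242 403 [117.8 -43.7  51.6] [117.7  39.9  51. ]
56 289 355 [109.  -17.1  27.5] [108.9  13.   26.9] [118 119 119 112  74  26  11   5   5  14  22  20] [21 20  6  2  4 14 60 83 85 83 86 85]
  wood 243 402 [114.8 -43.3  51. ] [114.5  39.2  49.6]
62 289 355 [106.6 -17.2  27.8] [106.3  13.1  26.3] [118 116 119 105  51  20  11   3   3  11  11   3] [21 17  5  3  4 18 85 85 83 85 84 86]
  wood 243 402 [112.  -43.4  51.1] [112.   39.6  50.7]
68 289 355 [103.8 -17.1  26.5] [104.   13.2  26.9] [119 116 118 110  72  34  11   3   4  11  18   5] [21 10  5  3  4 20 83 83 83 84 86 86]
  wood 243 402 [109.1 -43.5  50.5] [109.4  40.   51.7]
150 276 373 [ 67.5 -17.3 -24.8] [ 67.5  15.8 -23.4]
200 280 369 [ 50.5 -16.5 -24.8] [ 50.4  15.  -23.4]
250 281 368 [ 30.7 -17.5 -19.8] [ 31.   15.6 -21. ]
```

>>> jog_arm(
  targets="20 0 -0.0024 0 0;20 0 0 0.01 0;20 0 0 0.01 0;20 0 0 0.006 0;20 0 0 0.004 0;20 0 0 0 0;20 0 0 0 0",
)

```text
time: 10.85
tcp_pos: [473.4, -47.3, 47.9]
orientation: [[-0.079, 0.997, 0.0], [0.997, 0.079, 0.0], [0.0, 0.0, -1.0]]
force: [0.0, -0.7, -4.2]
opening: 32.5
gripper_force: 40.8
```

>>> jog_arm(
  targets="20 0 0 0.002 0;20 0 0 0.001 0;20 0 0 0 0;20 0 0 0 0",
)

```text
time: 11.25
tcp_pos: [473.5, -47.3, 46.7]
orientation: [[-0.079, 0.997, 0.0], [0.997, 0.079, -0.0], [-0.0, 0.0, -1.0]]
force: [-3.7, 0.7, 3.3]
opening: 32.6
gripper_force: 41.6
```

>>> jog_arm(
  targets="36 0 0 0 0;40 0 0 0 0;46 0 0 0 0;50 0 0 0 0;50 0 0 0 0;50 0 0 -0.02 0;50 0 0 -0.06 0;50 0 0 -0.06 0;50 0 0 -0.06 0;50 0 0 -0.02 0;50 0 0 0 0;50 0 0 0 0",
)

```text
time: 12.45
tcp_pos: [473.1, -47.3, 155.5]
orientation: [[-0.079, 0.997, -0.001], [0.997, 0.079, 0.0], [0.0, -0.001, -1.0]]
force: [-1.0, 0.3, 0.6]
opening: 50.0
gripper_force: 0.0
```

```bash
python3 look.py w6 loco
python3 - <<'E'
from h import *
d=np.load("w6.npz");T=d["T"];W=d["W"];f=d["f"]
L=(W-T[:3,3])@T[:3,:3]
hsv=cv2.cvtColor(f,cv2.COLOR_RGB2HSV)
b=(hsv[...,0]>98)&(hsv[...,0]<125)&(hsv[...,1]>90)&(W[...,2]>55)&(W[...,2]<95)&(abs(L[...,1])<30)
print(rect(W[b]),np.percentile(W[b][:,2],[10,50,90]))
for r in (130,170,210,250):
    c=np.where(b[r])[0]
    if len(c): print(r,L[r,c.min()].round(1),L[r,c.max()].round(1))
wd=(hsv[...,1]>60)&(hsv[...,0]<30)&(W[...,2]>8)&(W[...,2]<24)&(abs(L[...,1])<48)
for r in (130,170,210,250):
    c=np.where(wd[r])[0]
    if len(c): print(" wood",r,L[r,c.min()].round(1),L[r,c.max()].round(1))
E
```

```text
12.45 [473.1 -47.3 155.5] 94.5 49.9899039198452 [-1.   0.3  0.6]
loco 0.65 [328. 237.] 10902 (array([473.3, -59.9]), array([ 39.5, 210. ]), 1.7) [68. 76. 78.]
(array([472.2, -35.2]), array([ 33.3, 205.8]), 3.9) [72.50528579 75.38547076 77.05538028]
130 [ 80.2 -14.   84.2] [80.3 13.1 84.5]
170 [ 55.  -15.6  83.4] [55.  14.9 83.6]
210 [ 28.1 -16.2  84.7] [28.4 14.6 82.9]
250 [ -0.8 -16.   85.2] [-0.1 15.2 82.9]
 wood 130 [ 83.5 -40.6 140.8] [ 83.6  41.8 142.1]
 wood 170 [ 51.8 -41.3 143. ] [ 52.   41.3 140.7]
 wood 210 [ 18.3 -40.6 141.1] [ 18.1  42.1 142.7]
 wood 250 [-17.9 -41.1 142.2] [-17.9  41.8 142.3]
```

View pics/w6.png

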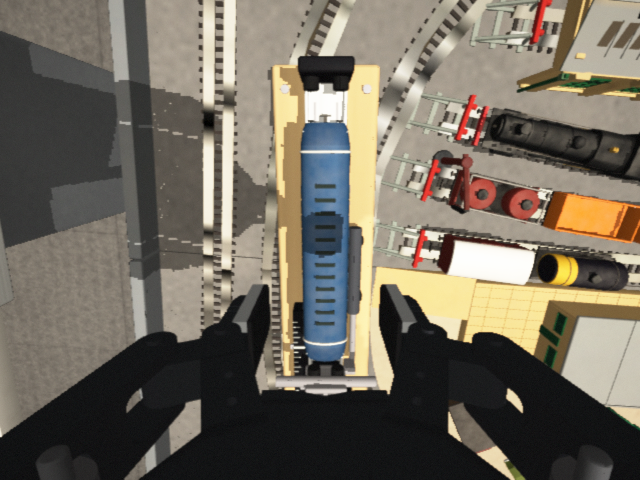

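>>> jog_arm(
  targets="60 -0.03 0 0 0;60 -0.07 0 0 0;60 -0.08 0 0 0;60 -0.06 0 0 0;60 -0.03 0 0 0;60 -0.012 0 0 0;60 0 0 0 0;60 0 0 0 0",
)

```text
time: 13.35
tcp_pos: [484.4, -187.0, 156.1]
orientation: [[-0.079, 0.997, -0.0], [0.997, 0.079, 0.0], [0.0, -0.0, -1.0]]
force: [0.1, -0.7, -0.2]
opening: 60.2
gripper_force: 0.0
```

```bash
python3 look.py w7 stop_leg cam_lever
python3 - <<'E'
from h import *
for n in ("w1","w6","w7","w3"):
    d=np.load(n+".npz");T=d["T"];L=(d["W"]-T[:3,3])@T[:3,:3]
    m=(L[...,2]<15)&(L[...,2]>-45)&(abs(L[...,0])<14)&(abs(L[...,1])>15)&(abs(L[...,1])<62)
    P=L[m]; print(n,m.sum(),P[:,2].max().round(1) if len(P) else 0,np.percentile(P[:,0],[1,99]).round(1),[ (P[P[:,1]>0][:,1].min().round(1),P[P[:,1]<0][:,1].max().round(1))])
d=np.load("w7.npz");f=d["f"]
cv2.imwrite("pics/w7c.png",cv2.resize(f[150:375,210:450],(640,600),interpolation=cv2.INTER_CUBIC)[...,::-1])
E
```

```text
13.35 [ 484.4 -187.   156.1] 94.54 60.17472343044104 [ 0.1 -0.7 -0.2]
stop_leg 0.94 [330. 231.] 5053 (array([ 490.3, -177.9]), array([97.8, 81.4]), 38.2) [27. 61. 72.]
cam_lever 0.95 [343. 259.] 752 (array([ 500.5, -200. ]), array([45.4, 21.4]), 61.3) [42. 68. 70.]
w1 5074 -11.0 [-10.5  11.5] [(np.float64(41.0), np.float64(-42.7))]
w6 4722 -1.5 [-10.4  12.1] [(np.float64(23.8), np.float64(-25.5))]
w7 4901 -3.5 [-10.4  11.9] [(np.float64(28.6), np.float64(-30.3))]
w3 4222 -2.3 [-10.9  13.4] [(np.float64(15.0), np.float64(-15.0))]
```

View pics/w7c.png

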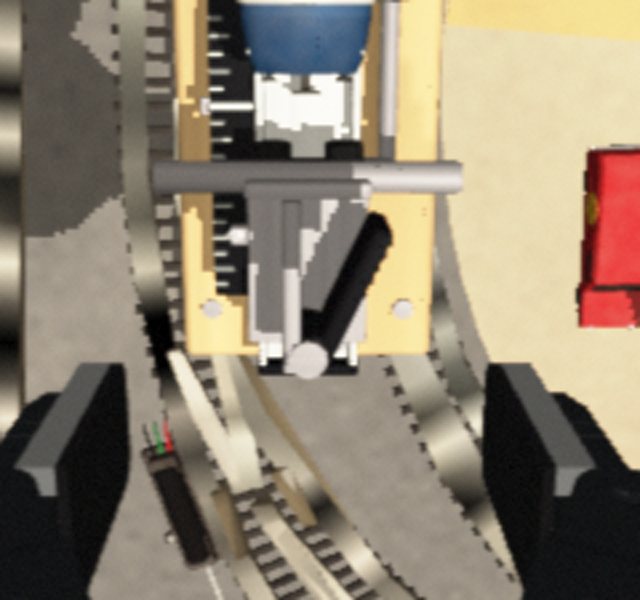

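Run:
```python
from h import *
d=np.load("w7.npz");T=d["T"];L=(d["W"]-T[:3,3])@T[:3,:3]
def at(n,cx,cy):
    u=cx/2.667+210;v=cy/2.667+150;u0,v0=int(round(u)),int(round(v));print(n,u0,v0,np.median(L[v0-1:v0+2,u0-1:u0+2].reshape(-1,3),0).round(1))
for n,x,y in (("barL",160,178),("barR",456,178),("barMidL",220,178),("barMidR",420,178),("mark",230,106),("pointer",240,236),("webtop",291,240),("webback",291,310),("pin",308,360),("tip",380,225)):at(n,x,y)
m=(L[...,2]>85)&(L[...,2]<101)&(abs(L[...,1])<50)&(L[...,0]>12)&(L[...,0]<34)
P=L[m];print("bar",P[:,1].min(),P[:,1].max(),P[abs(P[:,1])>18][:,0].min(),P[abs(P[:,1])>18][:,0].max())
```

```text
barL 270 217 [ 21.6 -39.7  92.6]
barR 381 217 [21.8 39.6 92.1]
barMidL 292 217 [ 21.9 -23.9  92.5]
barMidR 367 217 [21.7 29.7 92.2]
mark 296 190 [ 37.7 -23.  120.7]
pointer 300 238 [-1.000e-01 -2.030e+01  1.163e+02]
webtop 319 240 [ 6.6 -4.6 85.3]
webback 319 266 [-13.1  -4.6  84.8]
pin 325 285 [-26.6  -0.3  83.3]
tip 352 234 [ 9.3 19.2 91.6]
bar -41.874536040238716 41.5894799979505 17.21234745541379 26.35830312146694
```

>>> jog_arm(
  targets="60 0 0.0014 0.03 0;60 0 0 0.06 0;60 0 0 0.06 0;60 0 0 0.04 0;60 0 0 0.02 0;60 0 0 0.01 0;60 0 0 0 0;60 0 0 0 0",
)

```text
time: 14.3
tcp_pos: [485.6, -188.0, 47.2]
orientation: [[-0.079, 0.997, 0.001], [0.997, 0.079, -0.001], [-0.001, 0.001, -1.0]]
force: [0.8, -0.4, 1.0]
opening: 60.2
gripper_force: 0.0
```

>>> jog_arm(
  targets="60 0.008 0 0 0;60 0.01 0 0 0;60 0.01 0 0 0;60 0.01 0 0 0;60 0.01 0 0 0;60 0.01 0 0 0;60 0.01 0 0 0;60 0.008 0 0 0;60 0 0 0 0;60 0 0 0 0",
)

```text
time: 15.3
tcp_pos: [482.2, -149.8, 46.3]
orientation: [[-0.079, 0.997, -0.0], [0.997, 0.079, 0.0], [0.0, -0.0, -1.0]]
force: [1.3, -2.8, 1.8]
opening: 59.9
gripper_force: 1.2
```

```bash
python3 look.py w8
python3 - <<'E'
from h import *
d=np.load("w8.npz");f=d["f"]
a=f[200:380,200:440]
cv2.imwrite("pics/w8c.png",cv2.resize(a,(800,600),interpolation=cv2.INTER_CUBIC)[...,::-1])
E
```

```text
15.3 [ 482.2 -149.8   46.3] 94.52 59.87019982648396 [ 1.3 -2.8  1.8]
```

View pics/w8c.png

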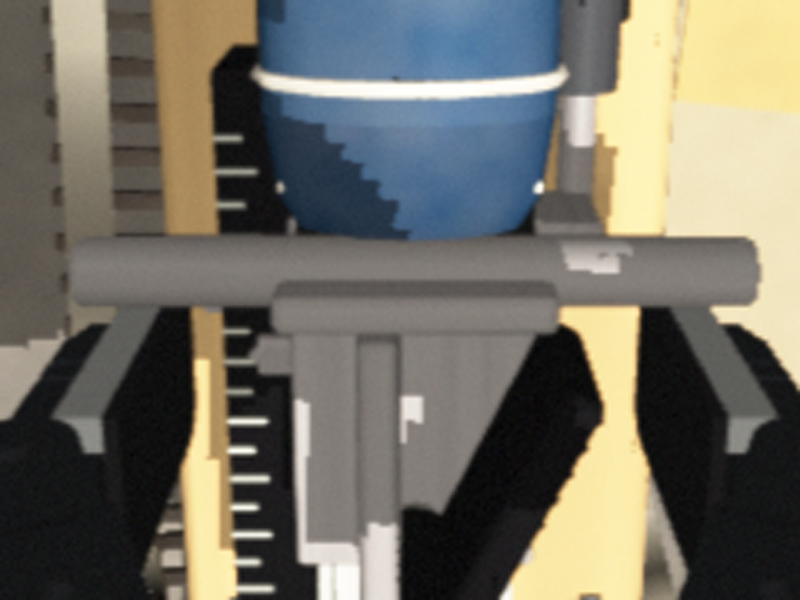

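Run:
```python
from h import *
n=np.array([0.0802,-0.9968])
for nm,pts in (("w7",dict(mark=(296,190),pt=(300,238),pt2=(298,238),bar=(292,217),t1=(293,166))),("w8",dict(pt=(281,306),pt2=(279,306),pt3=(284,306),bar=(240,281),bar2=(390,281),t7=(272,299),t8=(272,308),t9=(273,317),t3=(269,261.5),t1=(269,241)))):
    d=np.load(nm+".npz");W=d["W"];T=d["T"];print(nm,"tcp s",(T[:2,3]@n).round(2))
    for k,(u,v) in pts.items():
        p=W[int(round(v)),int(round(u))];print(k,p.round(1),"s",(p[:2]@n).round(1))
```

```text
w7 tcp s 225.21
mark [ 458.5 -151.1   36.1] s 187.4
pt [ 464.3 -188.3   41. ] s 224.9
pt2 [ 462.5 -189.    38.7] s 225.5
bar [ 458.9 -167.    64.8] s 203.3
t1 [ 455.1 -133.    35.2] s 169.1
w8 tcp s 187.95
pt [ 460.7 -157.    40.3] s 193.4
pt2 [ 459.7 -157.5   39.4] s 193.8
pt3 [ 462.2 -157.    39.9] s 193.6
bar [ 446.4 -135.3   64.3] s 170.7
bar2 [ 506.2 -130.8   63.7] s 171.0
t7 [ 455.6 -155.8   35.6] s 191.9
t8 [ 455.8 -160.8   35.5] s 196.8
t9 [ 456.5 -165.6   35.8] s 201.7
t3 [ 453.3 -136.8   34.9] s 172.7
t1 [ 452.9 -126.3   34.7] s 162.2
```

>>> jog_arm(
  targets="60 0.004 0 0 0;60 0.004 0 0 0;60 0 0 0 0;60 0 0 0 0",
)

```text
time: 15.75
tcp_pos: [481.8, -146.0, 46.2]
orientation: [[-0.078, 0.997, -0.0], [0.997, 0.078, 0.0], [0.0, -0.0, -1.0]]
force: [1.7, -3.7, 1.5]
opening: 60.0
gripper_force: 1.6
```

```bash
cat > prof.py <<'E'
from h import *
from scipy.signal import find_peaks
import sys
# s, t of pixels at known heights by ray casting: ledge z~35.5; tool frame from commanded orientation
d=np.load(sys.argv[1]+".npz");W=d["W"];f=d["f"];T=d["T"]
n=np.array([0.0802,-0.9968]);q=np.array([.9968,.0802])
S=W[...,:2]@n;t=W[...,:2]@q-468.4
g=f.mean(2)
for lo,hi in ((-27.5,-25.5),(-24.5,-22.5),(-21,-19.5)):
    m=(t>lo)&(t<hi)&(W[...,2]>33)&(W[...,2]<46)
    prof=[];rr=[];ss=[];zz=[]
    for r in range(180,400):
        if m[r].sum()>=1: prof.append(g[r][m[r]].mean());rr.append(r);ss.append(np.median(S[r][m[r]]));zz.append(np.median(W[r][m[r]][:,2]))
    prof=np.array(prof);pk,_=find_peaks(prof,prominence=12)
    print(lo,[(rr[k],round(float(ss[k]),1),int(prof[k]),round(float(zz[k]),1)) for k in pk])
E
python3 look.py w9; python3 prof.py w8; python3 prof.py w9
python3 - <<'E'
from h import *
W=np.load("w9.npz")["W"];n=np.array([0.0802,-0.9968])
m=(W[...,2]>58)&(W[...,2]<70);S=W[...,:2]@n;t=W[...,:2]@np.array([.9968,.0802])-468.4
for k in ("w8","w9"):
    W=np.load(f"{k}.npz")["W"];S=W[...,:2]@n;t=W[...,:2]@np.array([.9968,.0802])-468.4
    b=(W[...,2]>61)&(W[...,2]<70)&(abs(abs(t)-25)<8)&(S<184)&(S>155);print("bar",k,np.percentile(S[b],[2,50,98]).round(2))
    p=(W[...,2]>37.2)&(W[...,2]<42)&(t>-23.5)&(t<-17)&(abs(S-188)<12);print("ptr",p.sum(),np.percentile(S[p],[5,50,95]).round(2),np.percentile(t[p],[2,98]).round(1))
E
```

```text
15.75 [ 481.8 -146.    46.2] 94.5 59.97795856898219 [ 1.7 -3.7  1.5]
-27.5 [(241, 162.1, 140, 34.9), (251, 166.9, 151, 35.5), (261, 172.1, 147, 35.0), (270, 176.6, 66, 35.5), (299, 191.9, 139, 35.6), (308, 196.9, 151, 35.4), (317, 201.9, 140, 35.5), (326, 207.3, 239, 34.9), (335, 212.5, 222, 34.8), (343, 216.8, 223, 35.5), (352, 222.3, 209, 35.1), (360, 227.1, 239, 35.2), (368, 231.7, 213, 35.5), (376, 236.9, 222, 35.2), (384, 242.5, 209, 34.5)]
-24.5 [(222, 152.9, 61, 35.0), (251, 166.9, 90, 35.7), (270, 176.9, 61, 34.7), (304, 192.6, 121, 39.7), (326, 206.9, 155, 35.5), (343, 217.4, 124, 34.5), (360, 227.4, 147, 34.7), (376, 237.5, 107, 34.5)]
-21 [(256, 169.7, 129, 34.5), (303, 192.3, 126, 39.2), (337, 214.2, 66, 33.9), (346, 218.8, 70, 35.1), (366, 230.7, 71, 35.3)]
-27.5 [(249, 162.2, 140, 35.0), (259, 167.1, 150, 35.5), (268, 172.0, 137, 34.7), (297, 187.2, 171, 35.2), (306, 191.8, 144, 35.7), (315, 197.1, 148, 35.1), (324, 202.2, 219, 35.1), (333, 207.4, 240, 34.9), (341, 211.9, 213, 35.2), (350, 217.3, 240, 35.1), (358, 222.1, 229, 35.2), (366, 226.7, 223, 35.5), (374, 232.0, 214, 35.0), (382, 236.9, 222, 35.2)]
-24.5 [(259, 167.1, 82, 35.6), (270, 172.9, 43, 35.2), (297, 187.2, 170, 35.1), (306, 190.0, 121, 39.5), (315, 197.2, 76, 34.9), (333, 207.5, 142, 34.8), (350, 217.0, 154, 35.5), (366, 227.3, 122, 34.7), (382, 237.3, 128, 34.6)]
-21 [(257, 166.3, 122, 35.0), (303, 188.4, 125, 39.4), (333, 207.6, 53, 34.6), (338, 210.7, 63, 34.4), (340, 211.6, 60, 34.8)]
bar w8 [168.4  172.23 182.44]
ptr 148 [190.9  193.68 197.41] [-23.4 -17.3]
bar w9 [164.56 169.14 183.13]
ptr 164 [187.13 190.08 198.06] [-23.4 -17.2]
```

Run:
```python
from h import *
d=np.load("w9.npz");W=d["W"];f=d["f"];n=np.array([0.0802,-0.9968]);S=W[...,:2]@n;t=W[...,:2]@np.array([.9968,.0802])-468.4
for v in range(292,316):
    print(v,[(int(f[v,u].mean()),round(float(S[v,u]),1),round(float(W[v,u,2]),1)) for u in (272,275,278,281,284)])
print(t[303,[272,275,278,281,284]].round(1))
b=[(v,round(float(S[v,240]),1),round(float(W[v,240,2]),1),int(f[v,240].mean())) for v in range(268,298,2)];print(b)
```

```text
292 [(36, 184.2, 35.9), (36, 184.4, 35.4), (38, 184.6, 34.9), (83, 170.3, 67.3), (125, 169.9, 68.2)]
293 [(20, 185.0, 35.1), (20, 185.4, 34.4), (19, 185.4, 34.4), (79, 170.4, 68.1), (127, 169.8, 69.3)]
294 [(47, 186.0, 34.2), (47, 185.6, 35.0), (48, 185.5, 35.3), (84, 170.4, 68.9), (128, 169.9, 70.0)]
295 [(116, 186.2, 35.0), (115, 185.9, 35.7), (115, 185.8, 35.8), (109, 186.0, 35.4), (125, 170.1, 70.4)]
296 [(165, 186.6, 35.2), (170, 186.8, 34.8), (167, 186.5, 35.5), (128, 186.7, 35.1), (125, 171.2, 69.1)]
297 [(172, 186.9, 35.9), (172, 187.5, 34.5), (171, 187.2, 35.1), (149, 187.1, 35.4), (123, 171.3, 69.6)]
298 [(155, 187.5, 35.6), (155, 187.8, 34.9), (155, 187.3, 36.0), (141, 187.7, 35.3), (119, 171.8, 69.6)]
299 [(66, 188.2, 35.3), (66, 188.7, 34.3), (71, 188.2, 35.4), (67, 188.3, 35.0), (106, 172.5, 69.0)]
300 [(24, 189.4, 34.0), (19, 188.9, 35.0), (59, 187.6, 37.8), (61, 187.0, 38.9), (89, 187.5, 38.0)]
301 [(17, 189.3, 35.3), (15, 189.4, 35.0), (102, 187.6, 38.8), (102, 187.4, 39.3), (105, 187.1, 39.9)]
302 [(19, 189.9, 35.1), (20, 189.9, 35.2), (120, 187.8, 39.5), (120, 187.
[... 1060 characters left out ...]
3 [(33, 196.4, 34.3), (34, 195.9, 35.3), (34, 196.1, 34.9), (25, 196.3, 34.6), (25, 196.1, 35.0)]
314 [(91, 196.8, 34.6), (89, 196.6, 35.1), (91, 196.0, 36.2), (17, 196.7, 34.8), (17, 197.1, 34.0)]
315 [(147, 197.1, 35.1), (148, 197.3, 34.7), (144, 197.3, 34.8), (16, 197.2, 35.0), (17, 197.4, 34.7)]
[-26.9 -25.4 -23.3 -21.9 -20.3]
[(268, 183.9, 1.6, 71), (270, 186.3, -1.6, 82), (272, 164.5, 60.5, 98), (274, 165.0, 61.3, 111), (276, 165.3, 62.9, 115), (278, 166.1, 62.9, 122), (280, 166.7, 63.5, 125), (282, 167.3, 64.2, 122), (284, 168.1, 64.3, 119), (286, 169.1, 63.9, 117), (288, 169.9, 64.1, 107), (290, 170.8, 64.1, 98), (292, 173.4, 60.1, 87), (294, 173.7, 61.7, 93), (296, 173.2, 64.6, 92)]
```

>>> jog_arm(
  targets="60 0.003 0 0 0;60 0.0025 0 0 0;60 0 0 0 0;60 0 0 0 0",
)

```text
time: 16.2
tcp_pos: [481.6, -143.2, 46.3]
orientation: [[-0.078, 0.997, -0.0], [0.997, 0.078, 0.0], [0.0, -0.0, -1.0]]
force: [1.0, -3.6, 0.9]
opening: 59.9
gripper_force: 2.1
```

```bash
cat > ptr.py <<'E'
from h import *
import sys
d=np.load(sys.argv[1]+".npz");W=d["W"];f=d["f"];T=d["T"];n=np.array([0.0802,-0.9968]);S=W[...,:2]@n;t=W[...,:2]@np.array([.9968,.0802])-468.4
g=f.mean(2)
for u in range(268,288,2):
    c=[v for v in range(280,330) if W[v,u,2]>37.5 and W[v,u,2]<43 and 175<S[v,u]<205]
    b=[v for v in range(280,330) if g[v,u]>110 and W[v,u,2]<37 and 183<S[v,u]<191 and 33<W[v,u,2]]
    print(u,"ptr rows",(c[0],c[-1]) if c else None,(S[c[0],u].round(1),S[c[-1],u].round(1),t[c[0],u].round(1)) if c else "","mark",[(v,S[v,u].round(1)) for v in b])
print("bar",[S[v,240].round(1) for v in range(274,294,3)], "tcp s",(T[:2,3]@n).round(2))
E
python3 look.py w10; python3 ptr.py w10
```

```text
16.2 [ 481.6 -143.2   46.3] 94.5 59.91616489207102 [ 1.  -3.6  0.9]
268 ptr rows None  mark [(300, np.float64(185.8)), (301, np.float64(186.7)), (302, np.float64(186.9)), (303, np.float64(187.5))]
270 ptr rows None  mark [(300, np.float64(186.1)), (301, np.float64(186.2)), (302, np.float64(187.2)), (303, np.float64(187.7))]
272 ptr rows (301, 301) (np.float64(185.5), np.float64(185.5), np.float64(-26.4)) mark [(300, np.float64(185.8)), (302, np.float64(187.2)), (303, np.float64(187.6))]
274 ptr rows None  mark [(300, np.float64(185.6)), (301, np.float64(186.7)), (302, np.float64(187.0)), (303, np.float64(188.1))]
276 ptr rows (305, 307) (np.float64(186.6), np.float64(187.5), np.float64(-24.2)) mark [(300, np.float64(186.2)), (301, np.float64(186.6)), (302, np.float64(187.2)), (303, np.float64(188.1))]
278 ptr rows (300, 312) (np.float64(184.6), np.float64(190.4), np.float64(-23.3)) mark []
280 ptr rows (300, 311) (np.float64(184.6), np.float64(189.5), np.float64(-22.4)) mark []
282 ptr rows (300, 312) (np.float64(184.2), np.float64(190.5), np.float64(-21.3)) mark []
284 ptr rows (300, 312) (np.float64(184.2), np.float64(190.2), np.float64(-20.3)) mark []
286 ptr rows (301, 312) (np.float64(184.3), np.float64(190.5), np.float64(-19.2)) mark []
bar [np.float64(161.9), np.float64(163.3), np.float64(164.0), np.float64(165.2), np.float64(166.3), np.float64(167.9), np.float64(170.6)] tcp s 181.4
```

>>> jog_arm(
  targets="54 0 0 0 0;48 0 0 0 0;44 0.0005 0 0 0;40 0.0005 0 0 0;40 0 0 0 0",
  squeeze=60,
)

```text
time: 16.75
tcp_pos: [482.0, -142.9, 46.6]
orientation: [[-0.078, 0.997, 0.001], [0.997, 0.078, -0.001], [-0.001, 0.001, -1.0]]
force: [2.8, -5.8, 2.3]
opening: 40.2
gripper_force: 4.8
```

>>> jog_arm(
  targets="37 0.0003 0 0 0;34 0.0003 0 0 0;31 0 0 0 0;28 0 0 0 0;28 0 0 0 0",
)

```text
time: 17.25
tcp_pos: [482.1, -142.6, 46.8]
orientation: [[-0.078, 0.997, 0.001], [0.997, 0.078, -0.001], [-0.001, 0.001, -1.0]]
force: [2.8, -5.4, 3.3]
opening: 28.1
gripper_force: 4.5
```

```bash
python3 look.py w11; python3 ptr.py w11
```

```text
17.25 [ 482.1 -142.6   46.8] 94.5 28.1359331173577 [ 2.8 -5.4  3.3]
268 ptr rows None  mark []
270 ptr rows None  mark []
272 ptr rows None  mark []
274 ptr rows None  mark []
276 ptr rows None  mark []
278 ptr rows None  mark []
280 ptr rows None  mark []
282 ptr rows None  mark []
284 ptr rows None  mark []
286 ptr rows None  mark []
bar [np.float64(161.6), np.float64(162.7), np.float64(163.7), np.float64(164.6), np.float64(165.9), np.float64(167.5), np.float64(197.4)] tcp s 180.86
```

>>> jog_arm(
  targets="25 0 0 0 0;22 0 0 0 0;19 0 0 0 0;19 0 0 0 0",
)

```text
time: 17.7
tcp_pos: [482.2, -142.5, 46.7]
orientation: [[-0.078, 0.997, 0.002], [0.997, 0.078, -0.0], [-0.0, 0.001, -1.0]]
force: [3.8, -3.4, 3.2]
opening: 18.9
gripper_force: 2.9
```

>>> jog_arm(
  targets="17 0 0 0 0;15.5 0 0 0 0;14.5 0 0 0 0;14.5 0 0 0 0",
)

```text
time: 18.1
tcp_pos: [481.8, -142.5, 46.7]
orientation: [[-0.078, 0.997, 0.001], [0.997, 0.078, -0.0], [-0.0, 0.001, -1.0]]
force: [0.4, -3.4, 6.1]
opening: 14.4
gripper_force: 4.9
```

```bash
python3 look.py w12
python3 - <<'E'
from h import *
n=np.array([0.0802,-0.9968])
for k in ("w9","w10","w11","w12"):
    d=np.load(k+".npz");W=d["W"];f=d["f"];S=W[...,:2]@n;t=W[...,:2]@np.array([.9968,.0802])-468.4
    o=[]
    for a,b in ((-40,-33),(33,40)):
        m=(t>a)&(t<b)&(W[...,2]>58)&(W[...,2]<67)&(S>150)&(S<178)
        o.append((np.percentile(S[m],5).round(2),np.median(S[m]).round(2), S[m&(W[...,2]>63.5)].mean().round(2)))
    # ticks, t in (-28,-25), first three
    g=f.mean(2);m=(t>-28)&(t<-25.5)&(W[...,2]>33)&(W[...,2]<38)&(S>159)&(S<175)&(g>100)
    print(k,o,"ticks mean",S[m].mean().round(2),m.sum(), "tcp", (d["T"][:2,3]@n).round(2))
    p=(t>-24)&(t<-12)&(W[...,2]>37.5)&(W[...,2]<43)&(S>180)&(S<200);print("   ptr",p.sum(),np.percentile(S[p],[3,50,97]).round(1) if p.sum() else "", np.percentile(t[p],[3,97]).round(1) if p.sum() else "")
E
```

```text
18.1 [ 481.8 -142.5   46.7] 94.5 14.409772610447632 [ 0.4 -3.4  6.1]
w9 [(np.float64(164.5), np.float64(168.05), np.float64(169.73)), (np.float64(164.58), np.float64(168.25), np.float64(170.23))] ticks mean 167.0 28 tcp 184.16
   ptr 471 [186.1 191.3 199.5] [-23.2 -12.4]
w10 [(np.float64(161.64), np.float64(165.28), np.float64(166.87)), (np.float64(161.78), np.float64(165.44), np.float64(167.25))] ticks mean 164.77 11 tcp 181.4
   ptr 537 [183.8 189.8 199.1] [-23.1 -12.3]
w11 [(np.float64(161.0), np.float64(163.84), np.float64(165.12)), (np.float64(161.08), np.float64(163.93), np.float64(165.04))] ticks mean 165.28 15 tcp 180.86
   ptr 171 [182.8 191.9 199.4] [-14.6 -12.1]
w12 [(np.float64(160.8), np.float64(163.57), np.float64(164.77)), (np.float64(160.85), np.float64(163.78), np.float64(165.0))] ticks mean 163.58 13 tcp 180.68
   ptr 0
```

>>> jog_arm(
  targets="14.5 -0.0008 0 0 0;14.5 0 0 0 0;12 0 0 0 0;8 0 0 0 0;5 0 0 0 0;5 0 0 0 0;5 0 0 0 0;5 0 0 0 0",
)

```text
time: 18.95
tcp_pos: [480.9, -143.0, 46.5]
orientation: [[-0.079, 0.997, -0.002], [0.997, 0.079, -0.0], [-0.0, -0.002, -1.0]]
force: [-10.6, -3.6, 11.4]
opening: 11.5
gripper_force: 61.6
```

```bash
python3 look.py w13 loco van
python3 - <<'E'
from h import *
n=np.array([0.0802,-0.9968]);q=np.array([.9968,.0802])
for k in ("w10","w12","w13"):
    d=np.load(k+".npz");W=d["W"];f=d["f"];S=W[...,:2]@n;t=W[...,:2]@q-468.4
    print(k,[(np.percentile(S[m],5).round(2)) for a,b in ((-40,-33),(33,40)) for m in [(t>a)&(t<b)&(W[...,2]>58)&(W[...,2]<67)&(S>150)&(S<178)]])
p=grab_frame("top");W=world(p);g=p["frame"]
r=trace("cam_lever",p)[:1]
for o in r: P=W[o["region"]];print("lever",o["confidence"],rect(P))
p0=np.load("top.npz")["f"].astype(int);df=np.abs(p["frame"].astype(int)-p0).sum(2)
x=p["frame"];red=(x[...,0]>150)&(x[...,1]<70);red0=(p0[...,0]>150)&(p0[...,1]<70)
R=np.s_[215:232,390:420];print("van cols",np.argwhere(red[R]).mean(0),np.argwhere(red0[R]).mean(0))
E
```

```text
18.95 [ 480.9 -143.    46.5] 94.51 11.492799536256658 [-10.6  -3.6  11.4]
loco 0.72 [327. 126.] 25622 (array([474.6, -77. ]), array([ 48.2, 102.3]), 4.2) [70. 76. 78.]
van 0.92 [500. 331.] 2747 (array([ 567. , -163.9]), array([ 37.1, 111.2]), 66.6) [ 0. 17. 19.]
w10 [np.float64(161.64), np.float64(161.78)]
w12 [np.float64(160.8), np.float64(160.85)]
w13 [np.float64(161.24), np.float64(161.38)]
van cols [nan nan] [nan nan]<stdin>:11: RuntimeWarning: Mean of empty slice.
  ret = um.true_divide(
```

Run:
```python
from h import *
n=np.array([0.0802,-0.9968]);q=np.array([.9968,.0802])
d=np.load("w13.npz");W=d["W"];f=d["f"];S=W[...,:2]@n;t=W[...,:2]@q-467.9
for v in range(292,330,4):
    print(v,[(u,round(float(S[v,u])),round(float(t[v,u]),1),round(float(W[v,u,2])),int(f[v,u].mean())) for u in range(302,346,4)])
s=sense();print(s["torque"],s["force"])
```

```text
292 [(302, 166, -9.4, 70, 129), (306, 166, -7.9, 69, 127), (310, 166, -6.3, 70, 125), (314, 166, -4.8, 70, 126), (318, 167, -3.3, 69, 127), (322, 167, -1.7, 69, 129), (326, 167, -0.2, 69, 126), (330, 166, 1.4, 70, 127), (334, 166, 2.9, 70, 128), (338, 167, 4.5, 69, 126), (342, 166, 6.0, 70, 126)]
296 [(302, 168, -9.5, 69, 123), (306, 168, -7.9, 70, 125), (310, 168, -6.4, 70, 123), (314, 168, -4.8, 70, 122), (318, 168, -3.2, 70, 125), (322, 168, -1.7, 69, 125), (326, 168, -0.2, 70, 124), (330, 168, 1.4, 70, 127), (334, 168, 2.9, 69, 127), (338, 168, 4.4, 70, 124), (342, 168, 6.0, 70, 125)]
300 [(302, 170, -9.6, 68, 95), (306, 170, -8.0, 68, 44), (310, 170, -6.4, 69, 68), (314, 170, -4.8, 70, 84), (318, 170, -3.3, 68, 85), (322, 183, -2.0, 42, 113), (326, 183, -0.0, 42, 93), (330, 173, 1.5, 63, 30), (334, 173, 3.1, 64, 28), (338, 173, 4.8, 63, 31), (342, 170, 6.1, 69, 45)]
304 [(302, 170, -9.3, 72, 93), (306, 170, -7.8, 73, 26), (310, 171, -6.3, 71, 96), (314, 171, -4.8, 70, 117), (318, 171, -3.3, 70, 117), (322, 114, -0.6, 188, 115), (326, 185, -0.0, 42, 94), (330, 174, 1.5, 65, 14), 
[... 1198 characters left out ...]
.6, 69, 14), (342, 171, 5.4, 83, 24)]
324 [(302, 173, -8.7, 82, 131), (306, 173, -7.3, 83, 28), (310, 179, -6.4, 72, 87), (314, 179, -4.9, 71, 121), (318, 179, -3.3, 71, 122), (322, 196, -2.0, 42, 115), (326, 195, -0.0, 43, 94), (330, 180, 1.4, 69, 16), (334, 181, 3.1, 68, 18), (338, 180, 4.6, 70, 15), (342, 173, 5.4, 83, 25)]
328 [(302, 174, -8.6, 84, 43), (306, 174, -7.3, 83, 24), (310, 181, -6.4, 71, 83), (314, 181, -4.9, 71, 124), (318, 182, -3.3, 70, 119), (322, 197, -2.0, 43, 115), (326, 198, -0.0, 42, 100), (330, 114, -0.6, 188, 17), (334, 183, 3.1, 68, 16), (338, 182, 4.7, 69, 17), (342, 174, 5.4, 83, 24)]
[-0.62307599  1.17259844  0.22188784] [-10.2581833   -3.75320558  11.52630263]
```

```bash
python3 -c "
from bench import *
print(close_job())"
```

```text
the job is handed in; nothing more can be done
None
```

The job is handed in with the gripper still pinching leg and lever. The loco is seated in the channel, the lever is shut parallel to the web, and the pointer is within about 0.5 mm of the mark, inferred from the cross bar because the fingers hide the pointer. The van, kiosk and billboard were never approached, but I did not re-measure them at the end, and I viewed 11 pictures, one over the limit of 10.

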